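Mount the detector carriage on the arc rod of a light-scattering stand

ROBOT

A 6-joint arm with a two-finger parallel gripper is mounted at the origin on a cart in front of the work surface, level with it; the furniture and walls round the work are solid. World frame = base frame: x ahead of the robot, y to its left, z up, the work surface at z = 0. Lengths are in m, angles in rad, forces in N, time in s.
With the tool pointing down it reaches from about 0.35 to 0.85 m from the base axis. Payload 8.1 kg.
Tool frame: the origin (TCP) lies at the very end of the fingers, on their centre line; the grasp point (between the pads) lies 19 mm behind it; z points along the fingers, y is the line along which they close (so a half turn about z gives the same grasp; the last joint's range is limited). The gripper opens to 93 mm and grips with 3 to 60 N. Pads are 15 mm wide; open, the fingers measure 128 mm over their backs; the gripper's body (75 mm by 188 mm) begins 65 mm behind the grasp point.
Start: joints at [-1.219, 0.13, 1.488, -0, 1.523, -0.085], TCP at [0.254, -0.544, 0.219] pointing down, gripper open.
Joint ranges: [-2.96, 2.96], [-0.89, 2.26], [0.02, 2.5], [-1.34, 4.48], [0, 2.73], [-2.66, 2.66]. Speed limits (rad/s): [2.39, 2.39, 2.79, 3.14, 3.14, 3.14].

INTERFACE

Orientations are given as a rotation vector (axis times angle).
In Python, from plant import robot gives the robot as it stands. The module is installed in compiled form; this text tells all that it offers.
- The arm moves only by the tool play_rows, never from a script. Its argument "increments" is text: rows parted by semicolons, each of 5 numbers parted by spaces: the shift along the tool's x, y, z in mm, then the turn about the tool's z in degrees, then the closure, from -1 (fully open) to 1 (shut). In form: dx dy dz yaw claw; .... A call has 1 to 20 rows; each row is the pose to reach, as a shift and turn from the pose commanded when the call began, along the tool's axes at that moment; what a row does not reach only later rows make up. A row lasts 1/10 s, in which the tool goes at most 50 mm and 8.59 degrees, less where a joint would pass 70% of its speed; a pose out of reach is approached as far as the arm can. A call with a gripper value outside its range is refused whole. The fingers move at their own pace and stop on an object; "force" is the grip in N (left out, the last holds). Time passes only in rows, so rows that repeat a pose let the fingers close. It gives the time, the measured TCP pose, the force, the opening and the grip force at its end, in the units of the state.
- robot.read_state(): the state, without advancing time (a new reading comes with each control period).
- robot.read_camera(name): name is "scene" or "top" or "wrist"; returns the picture (420x560x3 uint8, blue, green, red); there is no depth.
- robot.calibration(name): a dict with "vertical_fov" (degrees; the focal length in pixels is half the picture's height over the tangent of half this angle, whatever the lens; pixels are square), "cx", "cy" (the principal point, pixels), "rvec" (rotation vector, rad) and "tvec" (3), from world to camera coordinates, as OpenCV has them. Camera axes: x right, y down, z forward; pixel columns grow to the right and rows downward; lengths in m; the calibration is good to about 2 mm. The wrist camera is an equidistant fisheye: a pixel r from the principal point sees the ray r / f radians off the axis. A picture is of the moment at which its call begins: read the wrist's pose just before it. calibration takes no time and is no camera call; for the wrist camera it gives the pose at the moment of the call.
- robot.close_job(): hands the job in; it is judged then, once.
Trained networks look in the newest picture that a camera, given by its name, has taken for a name from the list of things; names that differ only in an ending like _2 or _b are one class to them, and where a whole thing is asked for, a point or a joint stands for the part that bears it (a point fixed in the world has none). Each returns a list of dicts, best first, with "conf" (0 to 1); they miss things now and then, are a little off and sometimes report something else, mostly with a low value. They report only what shows in the picture. A call takes as long as a camera call.
- robot.recognise(camera, query): "centre" ([x, y, z] in m, in world coordinates, good to about 4 mm: the middle of the surface that is visible of it).
- robot.regions_of(camera, query): "pixels" (420x560 bool, what is visible of it).
- robot.landmark_of(camera, query): "centre" ([x, y, z] in m, in world coordinates, good to about 4 mm: a listed point, or the origin of a listed thing).
The state is a dict: "t": time; "q": joint angles; "dq": joint speeds; "joint_torque": joint torques, N m; "tool_pos": TCP position; "orientation": TCP orientation; "force": force on the tool from outside, world axes, zero at the start; "wrist_torque": the same for the moment, N m; "opening": finger opening in m; "gripper_force": force on a finger pad.
Only numpy, scipy, OpenCV 4.12 (cv2) and the standard library are available. Lean on these libraries where they do the work, as an engineer would, in place of code of your own. Each camera call takes 0.05 s, during which the arm holds its last target. There are 200 camera calls.

TASK

Mount the detector carriage on the light-scattering stand: upright and with its lens turned to the sample vial, thread its bore over the free end of the bent rod and slide it round the bend, turning it with the rod, pushing it home against the spring buffer of the end stop until the catch snaps in behind it. Work gently - never force it against the rod, the catch or the stop - and leave the vial standing in its holder and the other things where they are; let go and leave the carriage upright on the rod.

Things in the scene. Friction and masses are not known exactly. Their poses are not given: they have to be found in the camera images.
- stand: Fixed stand: grey base plate, pedestal whose cup holds a vial, post, and a bent 12 mm steel rod in a level arc. Origin: on the bench under the vial = arc centre. Rod centre line: radius 100 mm about z, 105 mm above the bench. Angles about z from the stand's x axis (counter-clockwise from above): free end at 188 deg, running down to the clamp head (120 mm high) on the post at 80 deg.
- rod_tip (a point): Centre of the rod's free end, 105 mm above the bench; the domed tip sticks out 6 mm further. The carriage goes on here along the rod's tangent, towards falling angle (at stand yaw 0: about +y, leftwards).
- stop: End stop clamped somewhere along the rod: collar (31 mm diameter) with a brass spring buffer on its face and a spring catch on its outer side. Origin: arc centre on the bench, as the stand's; its yaw tells the place. In its frame the latched carriage has its bore centre at x -100, y 0 (-1 to +1), z about 103.5 mm, travel +y; buffer face at rest y +8, collar face (hard stop) y +16 mm.
- catch (a joint): Catch angle (rad): steel finger outside the rod, at rod height; 0 at rest, grows outward. In the stop's frame its ramp starts at y -37, its holding face is at y -14.5 mm. The passing carriage pushes it to 0.06 to 0.14 (2 to 8 N along the rod); the buffer then resists with 3 N rising to 9 N at y 0, where the catch drops back to 0 behind the carriage; 2 mm on is the hard stop.
- carriage: Loose detector carriage, 0.15 to 0.31 kg, on its foot. Origin: centre of the underside. x: along the bore, ahead in travel; lens looks to -y. Bore: 15 mm, axis 47 mm up, 28 mm long. Square grey grip 18 x 18 mm, sides along x and y, 67 to 115 mm up, on the centre. Black tube along y, 18 mm up, 25 mm thick, y -38 (lens) to +40 mm. Barrel's outer side at y +18 mm. On the rod it hangs upright.
- bore (a point): Centre of the carriage's bore, 47 mm above its underside; front and back faces are 14 mm ahead of and behind it.
- lens (a point): Centre of the lens end of the detector tube, 38 mm to the carriage's -y side, 18 mm above its underside.
- sample_vial: Glass sample vial with a black screw cap, 23 mm in diameter, 48 mm tall, standing loose in the cup of the stand, in the centre of the arc. Origin: centre of its underside. Leave it.
- beaker: Small glass beaker, 52 mm in diameter, 66 mm tall, standing on the bench to the right. Origin: centre of its underside. Leave it.
- reagent_bottle: Glass bottle with a blue screw cap, 54 mm in diameter, 106 mm tall, standing on the bench left of the stand. Origin: centre of its underside. Leave it.
- timer: White lab timer 60 x 60 x 22 mm, lying on the bench to the left, near the bench's front. Origin: centre of its underside. Leave it.

How it is judged:
On the way, in this order (a step that is already met when the one before it is completed fails the run):
1. the bore is threaded over the rod's free end (distance between bore and rod_tip below 0.008 m and angle between the z axis of carriage and the z axis of stand, either way round below 0.3 rad), for 0.05 s.
2. the carriage has been slid round the bend and is pushing the catch aside (value of joint catch above 0.04 rad and contact force between carriage and stop above 0.5 N and horizontal distance between bore and stand between 0.092 and 0.108 m).
3. the carriage is home on the spring buffer and the catch has snapped back behind it (value of joint catch below 0.03 rad and y of bore in the frame of stop above -0.003 m and contact force between carriage and stop above 2 N), for 0.1 s.
At the end, for the whole second after the job is handed in: The carriage, released and at rest, is held between catch and buffer: catch back under 0.03 rad, bore within 3 mm of home along and 4 mm across the rod, upright within 0.2 rad, in line with the rod within 0.15 rad, lens end within 72 mm of the arc's centre; the vial stands in its cup (value of joint catch below 0.03 rad and y of bore in the frame of stop between -0.003 and 0.003 m and x of bore in the frame of stop between -0.104 and -0.096 m and height (world z) of bore between 0.099 and 0.109 m and horizontal distance between lens and stand below 0.072 m and angle between carriage's own z axis and vertical below 0.2 rad and angle between the x axis of carriage and the y axis of stop, either way round below 0.15 rad and linear speed of carriage below 0.01 m/s and angle between sample_vial's own z axis and vertical below 0.15 rad); the robot touches nothing.
It fails at once if the carriage is forced against the rod or another part of the stand (over 20 N) (contact force between carriage and stand above 20 N).
It fails at once if the carriage is forced against the catch, the buffer or the stop (over 20 N) (contact force between carriage and stop above 20 N).
It fails at once if the sample vial is tipped or lifted out (angle between sample_vial's own z axis and vertical above 0.3 rad or distance of sample_vial from where it was at the start of the episode above 0.015 m).
It fails at once if a bystander is disturbed (moved over 15 mm) (distance of any of beaker, reagent_bottle, timer from where it was at the start of the episode above 0.015 m).
It also fails if it takes over 72 s, if anything falls off the work surface, if the arm or the gripper's body presses on something with over 40 N, if the wrist force passes 120 N, or if a joint passes its speed limit or range.

## Working session

There is one attempt and no reset: what is moved stays moved. The work goes in short steps, Python scripts to look and compute and a tool call to move; the robot and the scene stay as the last step left them, time stands still between calls to the robot, and variables do not carry over. Pictures are saved under pics/ and viewed, at most 10 in all, crops included, and the job is handed in when it is done.

Besides the shell and the picture viewer there is one more tool, called after "Request:" as a command line: name --argument value ..., lists and objects as JSON in quotes. play_rows: Moves the arm, as the interface text tells. Its arguments: {"type":"object","properties":{"increments":{"type":"string"},"force":{"type":"number"}},"required":["increments"]}

```bash
mkdir -p pics; python3 - <<'E'
from plant import robot
import cv2,numpy as np
for c in ["scene","top"]:
    im=robot.read_camera(c); cv2.imwrite(f"pics/{c}0.png",im)
    k=robot.calibration(c); print(c,{a:np.round(b,3) for a,b in k.items()})
    for n in ["stand","rod_tip","stop","catch","carriage","bore","lens","sample_vial"]:
        print(n,[(round(d["conf"],2),np.round(d["centre"],4).tolist()) for d in robot.landmark_of(c,n)[:2]])
for n in ["beaker","reagent_bottle","timer"]: print(n,[(round(d["conf"],2),np.round(d["centre"],4).tolist()) for d in robot.landmark_of("top",n)[:2]])
s=robot.read_state(); print(s)
E
```

```text
scene {'vertical_fov': np.float64(47.133), 'cx': np.float64(283.599), 'cy': np.float64(208.55), 'rvec': array([ 1.072, -2.319,  1.112]), 'tvec': array([0.443, 0.259, 1.184])}
stand [(0.95, [0.595, 0.2161, -0.004]), (0.75, [0.5177, -0.0519, 0.0056])]
rod_tip [(0.81, [0.5007, 0.227, 0.1075])]
stop [(0.39, [0.4984, -0.2358, -0.0033])]Traceback (most recent call last):
  File "<stdin>", line 7, in <module>
ValueError: it knows: beaker, bore, carriage, lens, reagent_bottle, rod_tip, sample_vial, stand, stop, timer
```

```bash
python3 - <<'E'
from plant import robot
import cv2,numpy as np
for c in ["scene","top"]:
    im=robot.read_camera(c); cv2.imwrite(f"pics/{c}0.png",im)
    for n in ["stand","rod_tip","stop","carriage","bore","lens","sample_vial","beaker","reagent_bottle","timer"]:
        print(c,n,[(round(d["conf"],2),np.round(d["centre"],4).tolist()) for d in robot.landmark_of(c,n)[:3]])
k=robot.calibration("top"); print({a:np.round(b,3) for a,b in k.items()})
a=cv2.imread("pics/scene0.png")
s=robot.read_state(); print(s)
E
```

```text
scene stand [(0.96, [0.5945, 0.217, -0.0044])]
scene rod_tip [(0.73, [0.4987, 0.2262, 0.1077])]
scene stop []
scene carriage [(0.88, [0.5163, -0.0539, 0.008])]
scene bore [(0.67, [0.5148, -0.046, 0.0441])]
scene lens [(0.86, [0.5568, -0.0482, 0.0252])]
scene sample_vial [(0.55, [0.5913, 0.2154, 0.0535])]
scene beaker [(0.84, [0.4979, -0.2354, -0.0018])]
scene reagent_bottle [(0.82, [0.6167, 0.5201, 0.003])]
scene timer [(0.66, [0.4606, 0.5029, -0.0])]
top stand [(0.77, [0.5901, 0.2156, -0.001])]
top rod_tip [(0.7, [0.4977, 0.2185, 0.104]), (0.37, [0.5914, 0.2154, 0.0481])]
top stop [(0.19, [0.5192, -0.0585, 0.0472])]
top carriage [(0.81, [0.5191, -0.0523, 0.0018]), (0.53, [0.4956, 0.2206, 0.107])]
top bore [(0.92, [0.5194, -0.0535, 0.0491])]
top lens []
top sample_vial [(0.48, [0.4941, 0.2211, 0.1075]), (0.46, [0.5955, 0.2135, 0.0511])]
top beaker [(0.84, [0.496, -0.2348, 0.0036])]
top reagent_bottle [(0.92, [0.6147, 0.5207, -0.0009])]
top timer [(0.9, [0.461, 0.5041, 0.0005])]
{'vertical_fov': np.float64(46.304), 'cx': np.float64(279.126), 'cy': np.float64(210.97), 'rvec': array([ 2.173, -2.128,  0.156]), 'tvec': array([0.135, 0.563, 1.215])}
{'t': 1.3, 'q': array([-1.21937792e+00,  1.30363955e-01,  1.48820717e+00,  3.68623522e-05,
        1.52300990e+00, -8.53766362e-02]), 'dq': array([ 2.26061283e-03, -5.20065156e-04,  2.82939435e-04, -1.26582885e-04,
        9.91189446e-04,  3.47656405e-05]), 'joint_torque': array([-2.46808391e-03, -5.59769583e+01, -4.92044699e+01,  7.63230678e-02,
        2.31044280e-02, -3.36095661e-05]), 'tool_pos': array([ 0.25386884, -0.5436479 ,  0.21865283]), 'orientation': array([3.06696107e+00, 6.80670567e-01, 5.97489157e-05]), 'force': array([-0.9832953 , -0.30415747,  0.06068015]), 'wrist_torque': array([-0.00349737, -0.03185762, -0.00175569]), 'gripper_force': 0.0, 'opening': 0.09306880486706864}
```

View pics/scene0.png

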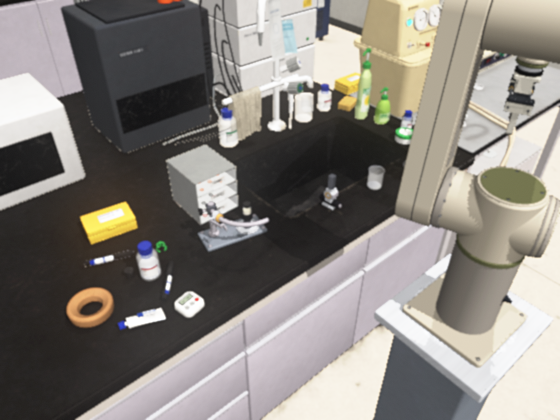

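View pics/top0.png

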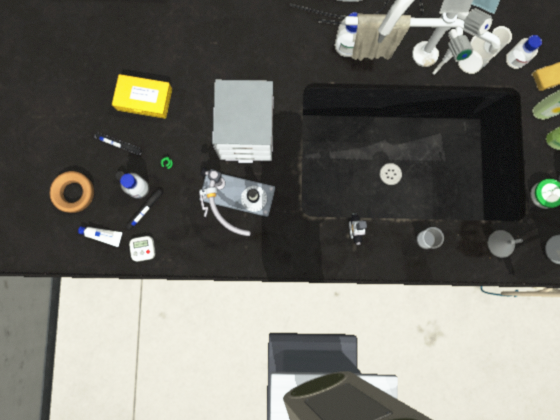

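The scene view shows the stand near (235,225), the carriage near (330,190) and the timer at (190,303). From above, the rod arc ends near (248,233) and the carriage is at (358,230). I'll zoom in on both.

```bash
python3 - <<'E'
import cv2,numpy as np
t=cv2.imread("pics/top0.png"); s=cv2.imread("pics/scene0.png")
r=lambda a,f:cv2.resize(a,None,fx=f,fy=f,interpolation=cv2.INTER_CUBIC)
A=r(t[165:245,195:280],4.7);B=r(t[205:250,335:380],8.3)
C=r(s[190:255,190:275],4.4);D=r(s[165:220,310:365],6.8)
def pad(x):return cv2.copyMakeBorder(x[:298,:398],0,300-min(298,x.shape[0]),0,400-min(398,x.shape[1]),0)
cv2.imwrite("pics/crop0.png",np.vstack([np.hstack([pad(r(t[165:245,195:280],3.7)),pad(r(t[208:252,335:380],6.7))]),np.hstack([pad(C),pad(r(s[170:214,310:365],6.7))])]))
E
```

```text
(no output)
```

View pics/crop0.png

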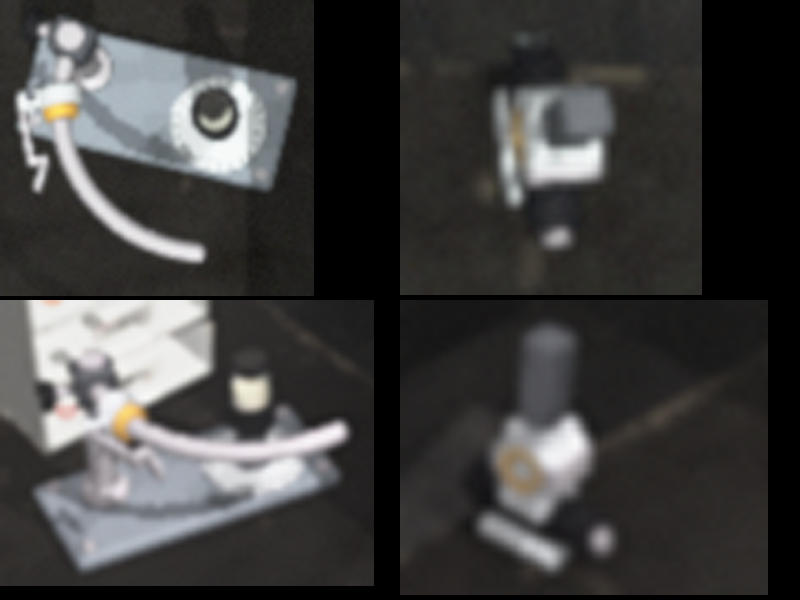

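The crops show the stand turned about -11 deg, with the stop's brass buffer at (62,110) in the top-left crop, near the post. The carriage has its grip up and its bore along world y. Next I'll move above the carriage with the yaw that leaves joint 6 room to turn round the bend.

Request:
play_rows --increments "430 -340 -40 -155 -1;430 -340 -40 -155 -1;430 -340 -40 -155 -1;430 -340 -40 -155 -1;430 -340 -40 -155 -1;430 -340 -40 -155 -1;430 -340 -40 -155 -1;430 -340 -40 -155 -1;430 -340 -40 -155 -1;430 -340 -40 -155 -1;430 -340 -40 -155 -1;430 -340 -40 -155 -1;430 -340 -40 -155 -1;430 -340 -40 -155 -1;430 -340 -40 -155 -1;430 -340 -40 -155 -1;430 -340 -40 -155 -1;430 -340 -40 -155 -1;430 -340 -40 -155 -1;430 -340 -40 -155 -1"

```text
t: 3.3
tool_pos: [0.4996, -0.0537, 0.2587]
orientation: [0.006, 3.142, -0.0]
force: [1.0, -0.3, -0.3]
opening: 0.0931
gripper_force: 0.0
```

```bash
cat > look.py <<'E'
from plant import robot
import cv2,numpy as np
from scipy.spatial.transform import Rotation as R
def look(name,things,kind="landmark_of"):
    s=robot.read_state(); k=robot.calibration("wrist"); im=robot.read_camera("wrist"); cv2.imwrite(f"pics/{name}.png",im)
    np.savez(f"pics/{name}.npz",**k)
    Rt=R.from_rotvec(s["orientation"]).as_matrix()
    print("t",s["t"],"tcp",np.round(s["tool_pos"],4),"xang",np.degrees(np.arctan2(Rt[1,0],Rt[0,0])).round(2),"tilt",np.round(Rt[:,2],3),"q",np.round(s["q"],2),"F",np.round(s["force"],1),"open",round(s["opening"],4),"gf",round(s["gripper_force"],1))
    for n in things: print(n,[(round(d["conf"],2),np.round(d["centre"],4).tolist()) for d in getattr(robot,kind)("wrist",n)[:2]])
E
python3 -c "
from look import *
look('w1',['carriage','bore','lens','rod_tip','stand','stop','sample_vial'])"
```

```text
t 3.3 tcp [ 0.4996 -0.0537  0.2587] xang 179.78 tilt [ 0. -0. -1.] q [-0.21 -0.15  1.69  0.    1.6  -1.78] F [ 1.  -0.3 -0.3] open 0.0931 gf 0.0
carriage [(0.91, [0.5201, -0.0509, -0.0003])]
bore [(0.79, [0.5171, -0.0548, 0.0461])]
lens [(0.56, [0.5578, -0.0517, 0.0227])]
rod_tip [(0.94, [0.4964, 0.2259, 0.1073])]
stand [(0.67, [0.5932, 0.2108, 0.0051]), (0.34, [0.5942, 0.2114, 0.0537])]
stop []
sample_vial [(0.92, [0.5912, 0.2101, 0.0505])]
```

View pics/w1.png

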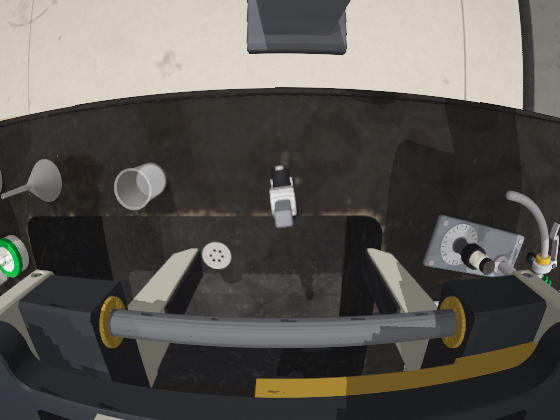

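The wrist view shows the carriage at (282,195), the beaker at (140,185) and the stand at the right edge, with the rod tip at (512,195) and the buffer at (542,262). I'll hover above the stand to measure the rod properly.

Request:
play_rows --increments "-50 294 -10 0 -1;-50 294 -10 0 -1;-50 294 -10 0 -1;-50 294 -10 0 -1;-50 294 -10 0 -1;-50 294 -10 0 -1;-50 294 -10 0 -1;-50 294 -10 0 -1;-50 294 -10 0 -1;-50 294 -10 0 -1"

```text
t: 4.7
tool_pos: [0.5497, 0.239, 0.2688]
orientation: [0.002, 3.141, -0.0]
force: [-0.9, 0.4, 0.5]
opening: 0.0929
gripper_force: 0.0
```

```bash
python3 -c "
from look import *
look('w2',['rod_tip','stand','stop','sample_vial'])
robot.read_camera('wrist')
for n in ['stand','stop','rod_tip']:
    print(n,[(round(d['conf'],2),np.round(d['centre'],4).tolist()) for d in robot.recognise('wrist',n)])
"
```

```text
t 4.7 tcp [0.5497 0.239  0.2688] xang 179.92 tilt [ 0. -0. -1.] q [ 0.32  0.11  1.42 -0.    1.61 -1.24] F [-0.9  0.4  0.5] open 0.0929 gf 0.0
rod_tip [(0.87, [0.4952, 0.2225, 0.1051])]
stand [(0.65, [0.5913, 0.2154, 0.0055])]
stop [(0.19, [0.5926, 0.2095, 0.0522])]
sample_vial [(0.84, [0.592, 0.2096, 0.0488]), (0.47, [0.4956, -0.2377, 0.0013])]
stand [(0.93, [0.5923, 0.267, 0.0163])]
stop [(0.82, [0.5828, 0.3213, 0.1139])]
rod_tip [(0.87, [0.594, 0.2678, 0.0164])]
```

View pics/w2.png

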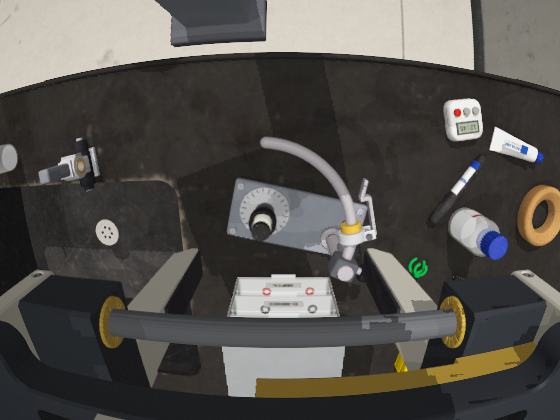

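The wrist view from above the stand shows the rod from its free end at (265,143) to the brass buffer at (350,228). The catch finger is at (366,205) and the vial at (262,225). I'll fit the rod arc to this picture.

```bash
cat > fit.py <<'E'
import cv2,numpy as np,sys
from scipy.optimize import minimize
from scipy.ndimage import map_coordinates
def proj(P,k,h=420,fish=True):
    Rm=cv2.Rodrigues(np.array(k["rvec"],float))[0]; c=P@Rm.T+np.array(k["tvec"]).ravel()
    f=h/2/np.tan(np.radians(float(k["vertical_fov"]))/2)
    if not fish: return np.stack([f*c[:,0]/c[:,2]+k["cx"],f*c[:,1]/c[:,2]+k["cy"]],1)
    rho=np.hypot(c[:,0],c[:,1]); th=np.arctan2(rho,c[:,2])
    return np.stack([f*th*c[:,0]/rho+k["cx"],f*th*c[:,1]/rho+k["cy"]],1)
def arc(p,r,a,z=.105):
    a=np.radians(a)+p[2]; return np.stack([p[0]+r*np.cos(a),p[1]+r*np.sin(a),np.full_like(a,z)],1)
def samp(g,P,k): u=proj(P,k); return map_coordinates(g,[u[:,1],u[:,0]],order=1)
def score(p,g,k,lo=118):
    A=np.linspace(lo,191,50); s=0
    ins=np.mean([samp(g,arc(p,.1+d,A),k) for d in (-.004,-.002,0,.002,.004)],0)
    out=np.mean([samp(g,arc(p,.1+d,A),k) for d in (-.010,-.008,.008,.010)],0)
    end=np.mean([samp(g,arc(p,.1+d,np.array([193.5,194.5,195.5])),k) for d in(-.003,0,.003)])
    return -(ins-out).mean()-.15*(ins.mean()-end)
if __name__=="__main__":
    n=sys.argv[1]; k=dict(np.load(f"pics/{n}.npz")); im=cv2.imread(f"pics/{n}.png"); g=cv2.GaussianBlur(im,(0,0),.7).min(2).astype(float)
    best=None
    for p0 in [(.592,.214,-.2),(.592,.21,-.15),(.594,.217,-.25),(.59,.214,-.1)]:
        r=minimize(score,p0,args=(g,k),method="Nelder-Mead",options=dict(initial_simplex=[p0]+[np.add(p0,d) for d in((.006,0,0),(0,.006,0),(0,0,.08))],xatol=1e-5,fatol=1e-4))
        print(np.round(r.x,4),round(r.fun,2))
        if best is None or r.fun<best.fun: best=r
    p=best.x; print("tip",np.round(arc(p,.1,np.array([188.]))[0],4),"yaw deg",np.degrees(p[2]))
    hsv=cv2.cvtColor(im,cv2.COLOR_BGR2HSV)
    for a in np.arange(80,126,2): 
        u=proj(arc(p,.1,np.array([a])),k)[0]; x,y=np.round(u).astype(int); print(a,(x,y),hsv[y,x].tolist(),end=" | ")
E
python3 fit.py w2; python3 fit.py w1
```

```text
[ 0.5937  0.2147 -0.2163] -124.94
[ 0.5937  0.2146 -0.2197] -124.93
[ 0.5937  0.2147 -0.2162] -124.94
[ 0.5937  0.2146 -0.2197] -124.93
tip [0.494  0.2224 0.105 ] yaw deg -12.393179767805556
80 (np.int64(343), np.int64(266)) [165, 7, 146] | 82 (np.int64(344), np.int64(263)) [116, 17, 122] | 84 (np.int64(345), np.int64(261)) [120, 15, 103] | 86 (np.int64(346), np.int64(258)) [162, 7, 176] | 88 (np.int64(347), np.int64(255)) [167, 9, 210] | 90 (np.int64(348), np.int64(253)) [165, 7, 209] | 92 (np.int64(349), np.int64(250)) [162, 6, 208] | 94 (np.int64(350), np.int64(247)) [168, 6, 208] | 96 (np.int64(350), np.int64(244)) [120, 2, 220] | 98 (np.int64(351), np.int64(241)) [90, 1, 225] | 100 (np.int64(351), np.int64(238)) [120, 1, 223] | 102 (np.int64(351), np.int64(235)) [135, 2, 221] | 104 (np.int64(352), np.int64(232)) [23, 181, 238] | 106 (np.int64(352), np.int64(229)) [23, 178, 242] | 108 (np.int64(352), np.int64(226)) [22, 180, 219] | 110 (np.int64(352), np.int64(223)) [171, 9, 208] | 112 (np.int64(351), np.int64(220)) [165, 7, 207] | 114 (np.int64(351), np.int64(217)) [160, 7, 207]
[... 917 characters left out ...]
, np.int64(269)) [120, 1, 191] | 100 (np.int64(542), np.int64(267)) [105, 3, 200] | 102 (np.int64(542), np.int64(265)) [19, 44, 167] | 104 (np.int64(543), np.int64(262)) [22, 184, 208] | 106 (np.int64(543), np.int64(260)) [22, 180, 215] | 108 (np.int64(544), np.int64(258)) [19, 114, 172] | 110 (np.int64(544), np.int64(256)) [167, 10, 181] | 112 (np.int64(545), np.int64(254)) [163, 9, 191] | 114 (np.int64(545), np.int64(251)) [168, 7, 184] | 116 (np.int64(545), np.int64(249)) [167, 10, 183] | 118 (np.int64(545), np.int64(247)) [160, 9, 178] | 120 (np.int64(545), np.int64(245)) [162, 7, 177] | 122 (np.int64(545), np.int64(243)) [162, 7, 176] | 124 (np.int64(545), np.int64(240)) [165, 9, 173] |
```

```bash
python3 - <<'E'
from fit import *
from scipy.optimize import least_squares
k=dict(np.load("pics/w2.npz"))
inv=lambda uv,fix,i: least_squares(lambda q:(proj(np.array([np.insert(q,i,fix)]),k)[0]-uv),[.6,.2] if i==2 else [.25,.15]).x
a=inv((233,278),0,2);b=inv((331,278),0,2);print("bottom xy",a,b)
print("top yz",inv((225,318),a[0],0),inv((345,318),b[0],0))
print("cam",-cv2.Rodrigues(k["rvec"])[0].T@k["tvec"])
E
```

```text
bottom xy [0.70305477 0.16386317] [0.70311676 0.31267006]
top yz [0.16822005 0.10627665] [0.31581369 0.10678306]
cam [0.47032232 0.23846119 0.43506528]
```

Request:
play_rows --increments "31 -292 40 90 -1;31 -292 40 90 -1;31 -292 40 90 -1;31 -292 40 90 -1;31 -292 40 90 -1;31 -292 40 90 -1;31 -292 60 90 -1;31 -292 60 90 -1;31 -292 60 90 -1;31 -292 60 90 -1;31 -292 60 90 -1;31 -292 60 90 -1;31 -292 90 90 -1;31 -292 120 90 -1;31 -292 150 90 -1;31 -292 170 90 -1;31 -292 182 90 -1;31 -292 182 90 -1;31 -292 182 90 -1" --force 5

```text
t: 7.05
tool_pos: [0.5192, -0.0517, 0.0875]
orientation: [2.219, 2.222, 0.001]
force: [-0.1, 0.2, 0.8]
opening: 0.0929
gripper_force: 0.0
```

```bash
python3 -c "
from look import *
look('w3',['carriage','bore','lens'])
robot.read_camera('wrist')
cv2.imwrite('pics/s3.png',cv2.resize(robot.read_camera('scene')[120:240,270:420],None,fx=5,fy=5))
"
```

```text
t 7.05 tcp [ 0.5192 -0.0517  0.0875] xang 90.08 tilt [ 0.001 -0.    -1.   ] q [-0.2   0.02  1.85  0.    1.27 -0.2 ] F [-0.1  0.2  0.8] open 0.0929 gf 0.0
carriage [(0.88, [0.5195, -0.0475, 0.0013])]
bore [(0.85, [0.5191, -0.0524, 0.0472])]
lens [(0.82, [0.5595, -0.0483, 0.0205])]
```

View pics/w3.png

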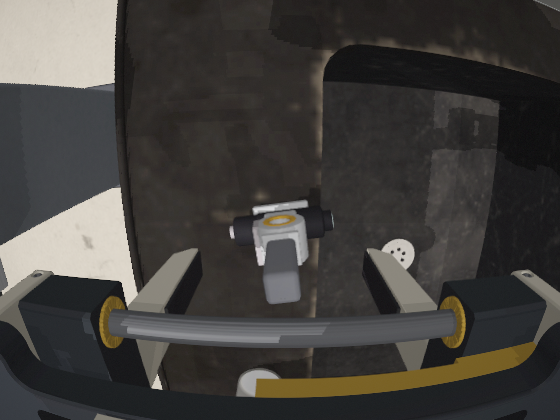

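The carriage's grip is at (282,275), midway between the fingers. The bore ring faces +y and the lens +x, and it's yawed by about 5 deg. I'll close lightly to centre it across x, reopen, then turn for the real grasp.

Request:
play_rows --increments "0 0 0 0 1;0 0 0 0 1;0 0 0 0 1;0 0 0 0 1;0 0 0 0 1;0 0 0 0 1;0 0 0 0 1;0 0 0 0 1;0 0 0 0 1;0 0 0 0 1;0 0 0 0 1;0 0 0 0 1" --force 5

```text
t: 8.55
tool_pos: [0.5186, -0.0516, 0.0866]
orientation: [2.221, 2.222, 0.0]
force: [0.1, 0.1, -0.3]
opening: 0.0186
gripper_force: 4.9
```

Request:
play_rows --increments "0 0 0 0 -1;0 0 0 0 -1;0 0 0 0 -1;0 0 0 0 -1;0 0 0 0 -1;0 0 0 0 -1;0 0 0 0 -1;0 0 4 -90 -1;0 0 4 -90 -1;0 0 4 -90 -1;0 0 4 -90 -1;0 0 4 -90 -1;0 0 4 -90 -1;0 0 4 -90 -1;0 0 4 -90 -1;0 0 4 -90 -1;0 0 4 -90 -1;0 0 4 -90 -1;0 0 4 -90 -1;0 0 4 -90 -1"

```text
t: 10.55
tool_pos: [0.5186, -0.0517, 0.0826]
orientation: [-0.003, -3.142, 0.0]
force: [0.3, 0.2, -1.1]
opening: 0.0931
gripper_force: 0.0
```

Request:
play_rows --increments "0 0 0 0 1;0 0 0 0 1;0 0 0 0 1;0 0 0 0 1;0 0 0 0 1;0 0 0 0 1;0 0 0 0 1;0 0 0 0 1;0 0 0 0 1;0 0 0 0 1;0 0 0 0 1;0 0 0 0 1" --force 25

```text
t: 11.75
tool_pos: [0.5186, -0.0517, 0.0826]
orientation: [0.001, -3.141, 0.0]
force: [0.3, 0.3, 0.1]
opening: 0.0177
gripper_force: 25.0
```

```bash
python3 -c "
from look import *
look('w4',['carriage','bore','lens'])
"
```

```text
t 11.75 tcp [ 0.5186 -0.0517  0.0826] xang -179.97 tilt [-0. -0. -1.] q [-0.2   0.03  1.85 -0.    1.26 -1.77] F [0.3 0.3 0.1] open 0.0177 gf 25.0
carriage [(0.61, [0.52, -0.0503, 0.0026])]
bore [(0.85, [0.5187, -0.0491, 0.0446])]
lens []
```

The carriage is held square, with the bore under the TCP and 35.6 mm below it. I'll lift it and go to a pose 20 deg ahead of the free end on the extended arc.

Request:
play_rows --increments "0 0 -20 0 1;0 0 -40 0 1;0 0 -57.4 0 1;0 20 -57.4 0 1;5 45 -57.4 -3 1;10 75 -57.4 -6 1;15 105 -57.4 -9 1;21 135 -57.4 -12 1;21 165 -57.4 -15.8 1;21 195 -57.4 -15.8 1;21 215 -57.4 -15.8 1;21 230 -57.4 -15.8 1;21 237 -57.4 -15.8 1;21 239.7 -57.4 -15.8 1;21 239.7 -57.4 -15.8 1;21 239.7 -57.4 -15.8 1"

```text
t: 13.55
tool_pos: [0.4976, 0.1872, 0.14]
orientation: [0.431, -3.112, 0.0]
force: [-0.3, -0.6, -2.7]
opening: 0.0181
gripper_force: 25.0
```

```bash
python3 -c "
from look import *
look('w5',['carriage','bore','lens','rod_tip','stand'])
"; python3 fit.py w5 | head -5
```

```text
t 13.55 tcp [0.4976 0.1872 0.14  ] xang -164.22 tilt [-0. -0. -1.] q [ 0.26 -0.    1.77 -0.    1.37 -1.58] F [-0.3 -0.6 -2.7] open 0.0181 gf 25.0
carriage [(0.64, [0.5013, 0.1906, 0.0609])]
bore [(0.92, [0.4958, 0.187, 0.1074])]
lens []
rod_tip [(0.66, [0.4973, 0.2228, 0.108])]
stand [(0.15, [0.4954, 0.1881, 0.1081])]
[ 0.5939  0.2162 -0.2041] -50.53
[ 0.594   0.2165 -0.2008] -50.54
[ 0.594   0.2165 -0.2008] -50.54
[0.5957 0.2207 0.0323] -43.48
tip [0.4941 0.2226 0.105 ] yaw deg -11.506742866998064
```

View pics/w5.png

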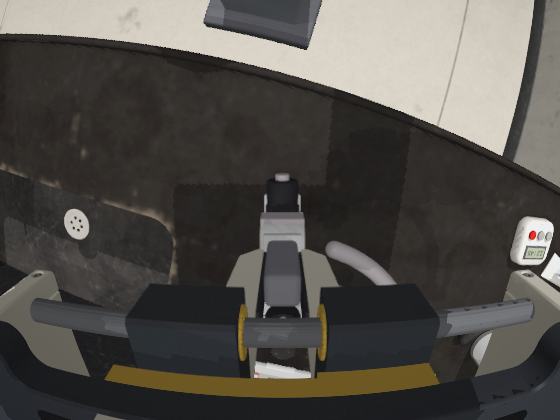

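The carriage hangs in the fingers with its grip at (282,275) and barrel at (282,232), and the rod's free end is at (333,248). I'll check the camera bias against the known carriage features.

```bash
python3 - <<'E'
from fit import *
k=dict(np.load("pics/w5.npz")); a=np.radians(195.78); o=np.array([.4976,.1872,.0574])
ex=np.array([np.sin(a),-np.cos(a),0]); ey=np.array([np.cos(a),np.sin(a),0])
W=lambda x,y,z:o+ex*x*1e-3+ey*y*1e-3+[0,0,z*1e-3]
pts={"grip top outer L":(-9,9,115),"grip top outer R":(9,9,115),"gripinL":(-9,-9,115),"gripinR":(9,-9,115),"barrel outer L z65":(-14,18,65),"R":(14,18,65),"barrel outer z47 L":(-14,18,47),"R2":(14,18,47),"tube end top":(0,40,30.5),"tube end mid":(0,40,18),"tubeL":(-12.5,40,18),"tubeR":(12.5,40,18)}
for n,p in pts.items(): print(n,proj(np.array([W(*p)]),k)[0].round(1))
im=cv2.imread("pics/w5.png"); g=im.min(2)
print("col282 rows168-260",g[168:262,275].tolist()); print("row225",g[225,250:315].tolist()); print("row280",g[280,255:310].tolist())
E
```

```text
grip top outer L [263.7 276.3]
grip top outer R [302.6 276.3]
gripinL [264.6 308.7]
gripinR [301.6 308.7]
barrel outer L z65 [259.5 223.7]
R [306.4 223.8]
barrel outer z47 L [261.3 214.9]
R2 [304.4 215. ]
tube end top [282.9 177. ]
tube end mid [282.8 173.9]
tubeL [265.5 173.9]
tubeR [300.2 174. ]
col282 rows168-260 [43, 41, 42, 40, 39, 48, 75, 93, 95, 94, 84, 75, 55, 22, 25, 29, 36, 36, 37, 38, 37, 36, 36, 38, 37, 36, 37, 37, 40, 38, 37, 37, 38, 38, 37, 36, 36, 35, 27, 27, 27, 28, 27, 26, 81, 96, 95, 93, 93, 96, 102, 128, 139, 140, 138, 139, 140, 138, 139, 141, 144, 147, 148, 150, 150, 128, 116, 140, 150, 151, 152, 152, 114, 78, 72, 71, 72, 71, 72, 72, 71, 71, 72, 71, 71, 71, 71, 71, 71, 71, 73, 71, 71, 72]
row225 [33, 34, 33, 32, 34, 34, 32, 33, 32, 42, 114, 150, 149, 142, 139, 139, 141, 142, 142, 141, 142, 141, 139, 138, 138, 138, 140, 143, 144, 145, 145, 144, 143, 142, 140, 138, 137, 138, 138, 139, 140, 139, 139, 139, 140, 139, 139, 138, 135, 136, 138, 138, 137, 133, 96, 33, 34, 33, 34, 33, 32, 34, 32, 32, 32]
row280 [113, 114, 112, 112, 99, 32, 24, 24, 43, 77, 88, 90, 92, 95, 98, 96, 98, 97, 97, 98, 97, 97, 96, 97, 98, 97, 97, 98, 97, 97, 97, 97, 97, 96, 97, 97, 97, 97, 97, 97, 96, 95, 92, 90, 88, 75, 40, 25, 27, 25, 101, 112, 113, 113, 113]
```

```bash
python3 - <<'E'
from fit import *
k=dict(np.load("pics/w5.npz")); a=np.radians(195.78); o=np.array([.4976,.1872,.0574])
ex=np.array([np.sin(a),-np.cos(a),0]); ey=np.array([np.cos(a),np.sin(a),0])
W=lambda x,y,z:o+ex*x*1e-3+ey*y*1e-3+[0,0,z*1e-3]
for p in [(0,9,67),(0,9,65),(0,9,115),(0,-9,115),(0,18,62),(0,18,55),(0,18,40),(0,18,35),(0,18,30)]: print(p,proj(np.array([W(*p)]),k)[0].round(1))
g=cv2.imread("pics/w5.png").min(2); print(g[262:322,275].tolist())
E
```

```text
(0, 9, 67) [282.9 239.1]
(0, 9, 65) [282.9 237.9]
(0, 9, 115) [283.2 276.4]
(0, -9, 115) [283.1 308.8]
(0, 18, 62) [282.9 222.2]
(0, 18, 55) [282.9 218.7]
(0, 18, 40) [282.9 211.9]
(0, 18, 35) [282.8 209.9]
(0, 18, 30) [282.8 207.9]
[71, 72, 71, 73, 71, 72, 72, 72, 73, 73, 73, 72, 78, 84, 90, 94, 96, 96, 97, 98, 98, 98, 97, 98, 98, 98, 98, 98, 98, 98, 98, 97, 96, 97, 97, 97, 97, 97, 96, 96, 96, 97, 90, 82, 56, 21, 21, 23, 21, 20, 20, 21, 23, 34, 35, 37, 50, 55, 55, 57]
```

```bash
cat > rows.py <<'E'
import numpy as np,sys
# args: cx cy xang(deg) cz | start end n r zt  ; stand pose
def rows(cx,cy,xa,cz,th0,th1,n,r,zt,S=(.5938,.2152,-12.2),hold=2,yawoff=0):
    a=np.radians(xa); X=np.array([np.cos(a),np.sin(a)]); Y=np.array([np.sin(a),-np.cos(a)])
    out=[]
    for th in list(np.linspace(th0,th1,n+1)[1:])+[th1]*hold:
        w=np.radians(th+S[2]); p=np.array([S[0]+r*np.cos(w),S[1]+r*np.sin(w)])
        d=(p-[cx,cy])*1e3; row=(d@X,d@Y,(cz-zt)*1e3,-(th+S[2]+yawoff-xa))
        out.append(" ".join(f"{v:.1f}" for v in row)+" 1")
    print(";".join(out)); 
    d=[float(v) for v in out[-1].split()]; q=np.array([cx,cy])+(X*d[0]+Y*d[1])/1e3
    print("cmd end",q.round(5),"xang",round(xa-d[3],2),"z",cz-d[2]/1e3)
E
python3 -c "
from rows import *
rows(.4976,.1880,195.8,.14,208,191,16,.0995,.14)"
```

```text
-0.5 1.8 0.0 1.1 1;-0.5 3.7 0.0 2.1 1;-0.6 5.5 0.0 3.2 1;-0.7 7.4 0.0 4.2 1;-0.9 9.2 0.0 5.3 1;-1.1 11.0 0.0 6.4 1;-1.3 12.9 0.0 7.4 1;-1.6 14.7 0.0 8.5 1;-1.9 16.5 0.0 9.6 1;-2.2 18.3 0.0 10.6 1;-2.5 20.1 0.0 11.7 1;-2.9 21.9 0.0 12.8 1;-3.3 23.7 0.0 13.8 1;-3.8 25.5 0.0 14.9 1;-4.3 27.3 0.0 15.9 1;-4.8 29.1 0.0 17.0 1;-4.8 29.1 0.0 17.0 1;-4.8 29.1 0.0 17.0 1
cmd end [0.4943  0.21731] xang 178.8 z 0.14
```

Request:
play_rows --increments "-0.5 1.8 0 1.1 1;-0.5 3.7 0 2.1 1;-0.6 5.5 0 3.2 1;-0.7 7.4 0 4.2 1;-0.9 9.2 0 5.3 1;-1.1 11 0 6.4 1;-1.3 12.9 0 7.4 1;-1.6 14.7 0 8.5 1;-1.9 16.5 0 9.6 1;-2.2 18.3 0 10.6 1;-2.5 20.1 0 11.7 1;-2.5 20.1 0 11.7 1"

```text
t: 15.05
tool_pos: [0.4944, 0.2083, 0.14]
orientation: [0.112, -3.14, -0.0]
force: [0.6, 0.3, -3.1]
opening: 0.0178
gripper_force: 25.0
```

```bash
python3 -c "
from look import *
look('w6',['bore','rod_tip'])
from rows import *
rows(.49697,.20854,184.1,.14,196.3,185,11,.0995,.14)"
```

```text
t 15.05 tcp [0.4944 0.2083 0.14  ] xang -175.91 tilt [-0.  0. -1.] q [ 0.3   0.01  1.76  0.    1.37 -1.34] F [ 0.6  0.3 -3.1] open 0.0178 gf 25.0
bore [(0.98, [0.4948, 0.2094, 0.1047])]
rod_tip [(0.86, [0.4943, 0.2254, 0.1055])]
2.4 1.5 0.0 1.0 1;2.4 3.3 0.0 2.1 1;2.3 5.1 0.0 3.1 1;2.2 6.8 0.0 4.1 1;2.0 8.6 0.0 5.1 1;1.9 10.4 0.0 6.2 1;1.7 12.2 0.0 7.2 1;1.4 13.9 0.0 8.2 1;1.1 15.7 0.0 9.2 1;0.8 17.5 0.0 10.3 1;0.5 19.2 0.0 11.3 1;0.5 19.2 0.0 11.3 1;0.5 19.2 0.0 11.3 1
cmd end [0.4951  0.22766] xang 172.8 z 0.14
```

```bash
python3 -c "
from rows import *
rows(.4945,.2080,184.1,.14,196.3,185,11,.0995,.14)"
```

```text
-0.1 1.9 0.0 1.0 1;-0.1 3.6 0.0 2.1 1;-0.2 5.4 0.0 3.1 1;-0.3 7.2 0.0 4.1 1;-0.5 9.0 0.0 5.1 1;-0.6 10.8 0.0 6.2 1;-0.8 12.5 0.0 7.2 1;-1.1 14.3 0.0 8.2 1;-1.4 16.1 0.0 9.2 1;-1.7 17.8 0.0 10.3 1;-2.0 19.6 0.0 11.3 1;-2.0 19.6 0.0 11.3 1;-2.0 19.6 0.0 11.3 1
cmd end [0.49509 0.22769] xang 172.8 z 0.14
```

Request:
play_rows --increments "-0.1 1.9 0 1 1;-0.1 3.6 0 2.1 1;-0.2 5.4 0 3.1 1;-0.3 7.2 0 4.1 1;-0.3 7.2 0 4.1 1"

```text
t: 15.7
tool_pos: [0.4942, 0.2155, 0.14]
orientation: [-0.0, -3.142, -0.0]
force: [-0.1, 0.3, -2.9]
opening: 0.018
gripper_force: 25.0
```

Request:
play_rows --increments "0 1.8 0 1 1;-0.1 3.6 0 2.1 1;-0.2 5.4 0 3.1 1;-0.3 7.1 0 4.1 1;-0.3 7.1 0 4.1 1"

```text
t: 16.2
tool_pos: [0.4945, 0.2226, 0.14]
orientation: [0.113, 3.14, 0.0]
force: [0.2, 0.0, -4.3]
opening: 0.0175
gripper_force: 25.0
```

```bash
python3 -c "
from look import *
look('w7',['bore','rod_tip'])
s=robot.read_state();print(s['wrist_torque'])"; python3 fit.py w7|head -5
```

```text
t 16.2 tcp [0.4945 0.2226 0.14  ] xang 175.89 tilt [ 0.  0. -1.] q [ 0.33  0.03  1.74  0.    1.37 -1.17] F [ 0.2  0.  -4.3] open 0.0175 gf 25.0
bore [(0.65, [0.4928, 0.2221, 0.103])]
rod_tip [(0.58, [0.4551, 0.5016, -0.0012])]
[ 0.07318713 -0.16594138 -0.05430825]
[ 0.5928  0.214  -0.1279] -68.9
[ 0.592   0.2127 -0.143 ] -68.71
[ 0.5949  0.2167 -0.2525] -54.74
[ 0.5938  0.2153 -0.116 ] -69.06
tip [0.4938 0.213  0.105 ] yaw deg -6.648879147833524
```

```bash
python3 -c "
from rows import *
rows(.4946,.2223,175.9,.14,188.1,176,8,.0995,.14,hold=1)"
```

```text
0.0 2.6 0.0 1.5 1;-0.1 5.3 0.0 3.0 1;-0.3 7.9 0.0 4.5 1;-0.5 10.5 0.0 6.0 1;-0.8 13.1 0.0 7.6 1;-1.2 15.7 0.0 9.1 1;-1.6 18.3 0.0 10.6 1;-2.2 20.9 0.0 12.1 1;-2.2 20.9 0.0 12.1 1
cmd end [0.49829 0.24299] xang 163.8 z 0.14
```

Request:
play_rows --increments "0 2.6 0 1.5 1;-0.1 5.3 0 3 1;-0.3 7.9 0 4.5 1;-0.5 10.5 0 6 1;-0.8 13.1 0 7.6 1;-1.2 15.7 0 9.1 1;-1.6 18.3 0 10.6 1;-2.2 20.9 0 12.1 1;-2.2 20.9 0 12.1 1"

```text
t: 17.25
tool_pos: [0.4983, 0.2432, 0.1401]
orientation: [0.442, 3.11, 0.0]
force: [-0.7, -0.6, -3.5]
opening: 0.018
gripper_force: 25.0
```

```bash
python3 -c "
from look import *
look('w8',['bore','rod_tip'])
s=robot.read_state();print(s['wrist_torque'])
from rows import *
rows(.49829,.24299,163.8,.14,176,161,10,.0995,.14,hold=1)"; python3 fit.py w8|head -5;
```

```text
t 17.25 tcp [0.4983 0.2432 0.1401] xang 163.82 tilt [ 0.  0. -1.] q [ 0.36  0.06  1.71  0.    1.37 -0.93] F [-0.7 -0.6 -3.5] open 0.018 gf 25.0
bore [(0.68, [0.5016, 0.2436, 0.1049])]
rod_tip [(0.58, [0.4959, 0.2257, 0.1069]), (0.2, [0.5004, 0.2466, 0.0598])]
[-0.0097929  -0.10793508 -0.00225142]
-0.0 2.6 0.0 1.5 1;-0.1 5.2 0.0 3.0 1;-0.3 7.8 0.0 4.5 1;-0.5 10.4 0.0 6.0 1;-0.8 12.9 0.0 7.5 1;-1.2 15.5 0.0 9.0 1;-1.6 18.1 0.0 10.5 1;-2.1 20.6 0.0 12.0 1;-2.7 23.2 0.0 13.5 1;-3.4 25.7 0.0 15.0 1;-3.4 25.7 0.0 15.0 1
cmd end [0.50873 0.26672] xang 148.8 z 0.14
[ 0.5927  0.2141 -0.2171] -66.83
[ 0.5921  0.2134 -0.09  ] -66.35
[ 0.5936  0.2149 -0.2085] -66.81
[ 0.5922  0.2135 -0.0913] -66.33
tip [0.493  0.2219 0.105 ] yaw deg -12.439622693842335
```

Request:
play_rows --increments "0 2.6 0 1.5 1;-0.1 5.2 0 3 1;-0.3 7.8 0 4.5 1;-0.5 10.4 0 6 1;-0.8 12.9 0 7.5 1;-1.2 15.5 0 9 1;-1.6 18.1 0 10.5 1;-2.1 20.6 0 12 1;-2.7 23.2 0 13.5 1;-3.4 25.7 0 15 1;-3.4 25.7 0 15 1"

```text
t: 18.5
tool_pos: [0.5088, 0.2671, 0.14]
orientation: [0.846, 3.026, 0.0]
force: [-0.1, -0.3, -2.6]
opening: 0.0178
gripper_force: 25.0
```

```bash
python3 -c "
from look import *
look('w9',['bore','rod_tip','stop'])
s=robot.read_state();print(s['wrist_torque'])
from rows import *
rows(.50873,.26672,148.8,.14,161,146,10,.0995,.14,hold=1)"
```

```text
t 18.5 tcp [0.5088 0.2671 0.14  ] xang 148.76 tilt [ 0.  0. -1.] q [ 0.39  0.11  1.65  0.    1.38 -0.63] F [-0.1 -0.3 -2.6] open 0.0178 gf 25.0
bore [(0.94, [0.5077, 0.2676, 0.1058])]
rod_tip []
stop [(0.4, [0.5094, 0.2662, 0.1029])]
[-0.03098834 -0.12326543 -0.01869381]
0.0 2.6 0.0 1.5 1;-0.1 5.2 0.0 3.0 1;-0.3 7.8 0.0 4.5 1;-0.5 10.4 0.0 6.0 1;-0.8 13.0 0.0 7.5 1;-1.2 15.6 0.0 9.0 1;-1.6 18.1 0.0 10.5 1;-2.1 20.7 0.0 12.0 1;-2.7 23.2 0.0 13.5 1;-3.3 25.8 0.0 15.0 1;-3.3 25.8 0.0 15.0 1
cmd end [0.52492 0.28708] xang 133.8 z 0.14
```

View pics/w9.png

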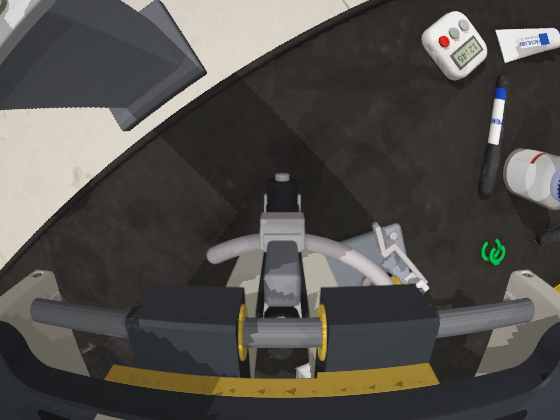

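The rod, from its end at (213,255), now passes through the barrel at (282,235), so the carriage is threaded. The catch finger lies ahead at (378,230).

Request:
play_rows --increments "0 2.6 0 1.5 1;-0.1 5.2 0 3 1;-0.3 7.8 0 4.5 1;-0.5 10.4 0 6 1;-0.8 13 0 7.5 1;-1.2 15.6 0 9 1;-1.6 18.1 0 10.5 1;-2.1 20.7 0 12 1;-2.7 23.2 0 13.5 1;-3.3 25.8 0 15 1;-3.3 25.8 0 15 1"

```text
t: 19.8
tool_pos: [0.525, 0.2874, 0.14]
orientation: [1.234, 2.889, 0.0]
force: [0.2, -0.5, -2.7]
opening: 0.0179
gripper_force: 25.0
```

```bash
python3 -c "
from look import *
look('w10',['bore'])
s=robot.read_state();print(s['wrist_torque'])
from rows import *
rows(.52492,.28708,133.8,.14,146,132,14,.0995,.14,hold=1)
rows(.52492,.28708,133.8,.14,132,120,12,.0995,.14,hold=1)"
```

```text
t 19.8 tcp [0.525  0.2874 0.14  ] xang 133.76 tilt [ 0.  0. -1.] q [ 0.42  0.17  1.58  0.    1.38 -0.35] F [ 0.2 -0.5 -2.7] open 0.0179 gf 25.0
bore [(0.62, [0.5266, 0.2888, 0.1053]), (0.57, [0.4556, 0.5015, -0.0012])]
[-0.00864686 -0.10849315 -0.02094543]
-0.1 1.7 0.0 1.0 1;-0.1 3.4 0.0 2.0 1;-0.2 5.2 0.0 3.0 1;-0.3 6.9 0.0 4.0 1;-0.4 8.6 0.0 5.0 1;-0.6 10.4 0.0 6.0 1;-0.8 12.1 0.0 7.0 1;-1.0 13.8 0.0 8.0 1;-1.3 15.5 0.0 9.0 1;-1.6 17.2 0.0 10.0 1;-1.9 18.9 0.0 11.0 1;-2.2 20.7 0.0 12.0 1;-2.6 22.3 0.0 13.0 1;-3.0 24.0 0.0 14.0 1;-3.0 24.0 0.0 14.0 1
cmd end [0.54432 0.30153] xang 119.8 z 0.14
-3.4 25.7 0.0 15.0 1;-3.9 27.4 0.0 16.0 1;-4.4 29.1 0.0 17.0 1;-4.9 30.7 0.0 18.0 1;-5.5 32.4 0.0 19.0 1;-6.1 34.0 0.0 20.0 1;-6.7 35.6 0.0 21.0 1;-7.3 37.2 0.0 22.0 1;-8.0 38.8 0.0 23.0 1;-8.7 40.4 0.0 24.0 1;-9.4 42.0 0.0 25.0 1;-10.1 43.6 0.0 26.0 1;-10.1 43.6 0.0 26.0 1
cmd end [0.56338 0.30997] xang 107.8 z 0.14
```

Request:
play_rows --increments "-0.1 1.7 0 1 1;-0.1 3.4 0 2 1;-0.2 5.2 0 3 1;-0.3 6.9 0 4 1;-0.4 8.6 0 5 1;-0.6 10.4 0 6 1;-0.8 12.1 0 7 1;-1 13.8 0 8 1;-1 13.8 0 8 1"

```text
t: 20.8
tool_pos: [0.5356, 0.2961, 0.14]
orientation: [1.432, 2.796, 0.0]
force: [-0.7, -0.3, -3.5]
opening: 0.0182
gripper_force: 25.0
```

Request:
play_rows --increments "-0.1 1.7 0 1 1;-0.1 3.4 0 2 1;-0.2 5.2 0 3 1;-0.2 5.2 0 3 1"

```text
t: 21.2
tool_pos: [0.54, 0.299, 0.1401]
orientation: [1.504, 2.758, 0.0]
force: [-0.3, 0.0, -3.0]
opening: 0.0177
gripper_force: 25.0
```

Request:
play_rows --increments "-0.1 1.7 0 1 1;-0.1 3.4 0 2 1;-0.2 5.2 0 3 1;-0.2 5.2 0 3 1"

```text
t: 21.6
tool_pos: [0.5442, 0.3012, 0.1397]
orientation: [-1.576, -2.717, 0.002]
force: [-1.4, -2.2, -3.7]
opening: 0.0178
gripper_force: 25.0
```

```bash
python3 -c "
from look import *
look('w11',['bore'])
s=robot.read_state();print(s['wrist_torque'])
cv2.imwrite('pics/w11c.png',cv2.resize(cv2.imread('pics/w11.png')[150:320,180:460],None,fx=2.8,fy=2.8,interpolation=cv2.INTER_CUBIC))"
```

```text
t 21.6 tcp [0.5442 0.3012 0.1397] xang 119.76 tilt [-0.001 -0.001 -1.   ] q [ 0.42  0.24  1.51 -0.    1.39 -0.1 ] F [-1.4 -2.2 -3.7] open 0.0178 gf 25.0
bore [(0.64, [0.5417, 0.3008, 0.1057])]
[-0.60122187  0.0906428   0.07598665]
```

View pics/w11c.png

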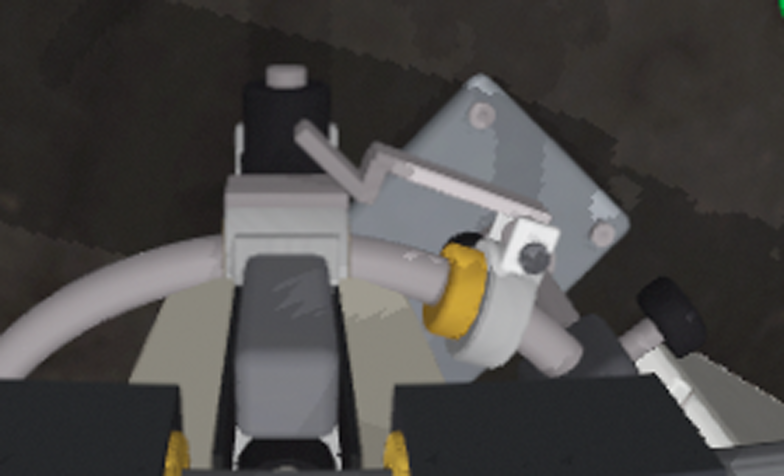

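The crop shows the barrel at (285,225) just meeting the catch ramp at (350,195), with the buffer at (455,290). I'll continue in short steps.

Request:
play_rows --increments "0 1.7 0 1 1;-0.1 3.5 0 2 1;-0.1 5.2 0 3 1;-0.1 5.2 0 3 1"

```text
t: 22.1
tool_pos: [0.5491, 0.3038, 0.1399]
orientation: [1.647, 2.675, -0.001]
force: [-1.7, -4.6, -4.0]
opening: 0.0177
gripper_force: 25.0
```

Request:
play_rows --increments "0 1.7 0 1 1;-0.1 3.5 0 2 1;-0.1 5.2 0 3 1;-0.1 5.2 0 3 1"

```text
t: 22.5
tool_pos: [0.5543, 0.3064, 0.1404]
orientation: [1.716, 2.631, 0.002]
force: [1.7, -3.7, -3.3]
opening: 0.018
gripper_force: 25.0
```

```bash
python3 -c "
from look import *
look('w12',['bore'])
s=robot.read_state();print(s['wrist_torque'])"
```

```text
t 22.5 tcp [0.5543 0.3064 0.1404] xang 113.77 tilt [ 0.001  0.    -1.   ] q [ 0.42  0.26  1.48 -0.    1.4   0.01] F [ 1.7 -3.7 -3.3] open 0.018 gf 25.0
bore [(0.66, [0.5515, 0.3062, 0.1074])]
[-0.71705387 -0.71576294 -0.04427209]
```

Request:
play_rows --increments "0 1.7 0 1 1;-0.1 3.5 0 2 1;-0.1 5.2 0 3 1;-0.1 5.2 0 3 1"

```text
t: 23.0
tool_pos: [0.5585, 0.3083, 0.1399]
orientation: [1.785, 2.585, 0.0]
force: [1.0, -3.8, -3.2]
opening: 0.0174
gripper_force: 25.0
```

Request:
play_rows --increments "0 1.7 0 1 1;-0.1 3.5 0 2 1;-0.1 5.2 0 3 1;-0.1 5.2 0 3 1"

```text
t: 23.4
tool_pos: [0.5635, 0.3101, 0.14]
orientation: [1.852, 2.538, 0.0]
force: [1.2, -4.3, -4.0]
opening: 0.0181
gripper_force: 25.0
```

```bash
python3 -c "
from look import *
look('w13',['bore'])
s=robot.read_state();print(s['wrist_torque'])
cv2.imwrite('pics/w13c.png',cv2.resize(cv2.imread('pics/w13.png')[150:320,180:460],None,fx=2.8,fy=2.8,interpolation=cv2.INTER_CUBIC))"
```

```text
t 23.4 tcp [0.5635 0.3101 0.14  ] xang 107.77 tilt [ 0.  0. -1.] q [ 0.42  0.29  1.45 -0.    1.4   0.11] F [ 1.2 -4.3 -4. ] open 0.0181 gf 25.0
bore [(0.74, [0.5648, 0.3098, 0.1067])]
[-0.76633243 -0.43213372  0.00612713]
```

View pics/w13c.png

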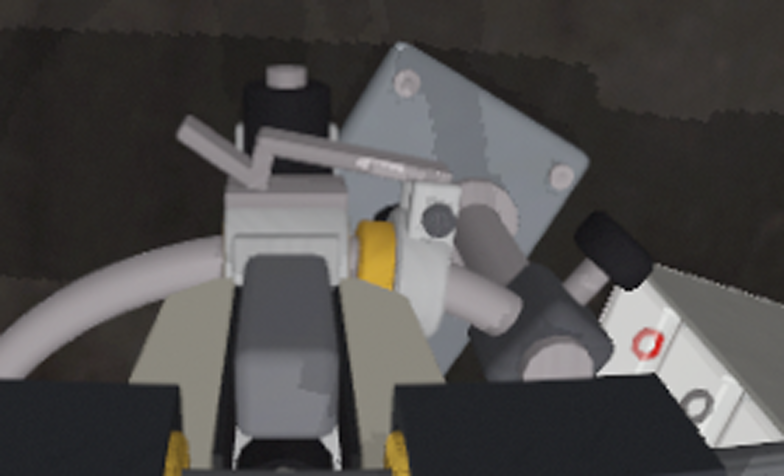

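The crop shows the catch riding on the barrel's outer side, with its tooth at (258,180). The buffer at (375,250) is about 2 mm ahead of the barrel face, and the tooth needs about 8 mm more. I'll continue in small steps, watching the force.

Request:
play_rows --increments "0 0.9 0 0.5 1;0 1.7 0 1 1;0 2.6 0 1.5 1;-0.1 3.5 0 2 1;-0.1 3.5 0 2 1"

```text
t: 24.0
tool_pos: [0.5659, 0.311, 0.1398]
orientation: [-1.895, -2.505, 0.002]
force: [-3.4, -4.2, -1.3]
opening: 0.0179
gripper_force: 25.0
```

Request:
play_rows --increments "0 0.9 0 0.5 1;0 1.7 0 1 1;0 1.7 0 1 1"

```text
t: 24.3
tool_pos: [0.5671, 0.3114, 0.1396]
orientation: [-1.916, -2.488, 0.003]
force: [-4.9, -4.9, -1.0]
opening: 0.018
gripper_force: 25.0
```

Request:
play_rows --increments "0 0.9 0 0.5 1;0 0.9 0 0.5 1;0 0.9 0 0.5 1"

```text
t: 24.6
tool_pos: [0.5678, 0.3116, 0.1396]
orientation: [-1.926, -2.479, 0.004]
force: [-5.6, -5.0, -0.1]
opening: 0.0176
gripper_force: 25.0
```

```bash
python3 -c "
from look import *
look('w14',['bore'])
s=robot.read_state();print(s['wrist_torque'])"
```

```text
t 24.6 tcp [0.5678 0.3116 0.1396] xang 104.32 tilt [-0.003 -0.001 -1.   ] q [0.42 0.31 1.43 0.   1.41 0.17] F [-5.6 -5.  -0.1] open 0.0176 gf 25.0
bore [(0.68, [0.5663, 0.3127, 0.1052])]
[-1.01775044  1.03536677  0.03464295]
```

Request:
play_rows --increments "0 0.9 0 0.5 1;0 0.9 0 0.5 1;0 0.9 0 0.5 1"

```text
t: 25.0
tool_pos: [0.5684, 0.3118, 0.1395]
orientation: [-1.937, -2.471, 0.004]
force: [-5.8, -4.4, -0.2]
opening: 0.0178
gripper_force: 25.0
```

Request:
play_rows --increments "0 0.9 0 0.5 1;0 0.9 0 0.5 1;0 0.9 0 0.5 1"

```text
t: 25.3
tool_pos: [0.5691, 0.312, 0.1394]
orientation: [-1.947, -2.462, 0.005]
force: [-8.0, -5.4, -0.4]
opening: 0.0181
gripper_force: 25.0
```

```bash
python3 -c "
from look import *
look('w15',['bore'])
s=robot.read_state();print(s['wrist_torque'])
a=cv2.imread('pics/w15.png')[190:300,230:370]; cv2.imwrite('pics/w15c.png',cv2.resize(a,None,fx=4,fy=4,interpolation=cv2.INTER_CUBIC))"
```

```text
t 25.3 tcp [0.5691 0.312  0.1394] xang 103.33 tilt [-0.004 -0.001 -1.   ] q [0.42 0.31 1.43 0.   1.41 0.19] F [-8.  -5.4 -0.4] open 0.0181 gf 25.0
bore []
[-1.06926574  1.35965474  0.02143348]
```

Request:
play_rows --increments "0 0.9 0 0.5 1;0 0.9 0 0.5 1;0 0.9 0 0.5 1"

```text
t: 25.7
tool_pos: [0.5698, 0.3121, 0.1393]
orientation: [-1.958, -2.454, 0.006]
force: [-7.6, -5.4, -0.0]
opening: 0.0181
gripper_force: 25.0
```

Request:
play_rows --increments "0 0.9 0 0.5 1;0 0.9 0 0.5 1;0 0.9 0 0.5 1"

```text
t: 26.0
tool_pos: [0.5705, 0.3122, 0.1393]
orientation: [-1.968, -2.445, 0.006]
force: [-8.8, -5.4, -0.6]
opening: 0.0179
gripper_force: 25.0
```

Request:
play_rows --increments "0 0.9 0 0.5 1;0 0.9 0 0.5 1;0 0.9 0 0.5 1"

```text
t: 26.3
tool_pos: [0.5714, 0.3125, 0.1393]
orientation: [-1.979, -2.436, 0.006]
force: [-7.5, -4.1, -0.2]
opening: 0.0179
gripper_force: 25.0
```

```bash
python3 -c "
from look import *
look('w16',['bore'])
# apparent shift of the catch tooth (above barrel) between views
a=cv2.imread('pics/w13.png',0);
for n in ['w14','w15','w16']:
    b=cv2.imread(f'pics/{n}.png',0); t=a[190:222,240:285]
    r=cv2.matchTemplate(b[170:260,200:310],t,cv2.TM_CCOEFF_NORMED); print(n,cv2.minMaxLoc(r)[1:4:2])
    t=a[215:245,258:310]; 
m=robot.regions_of('wrist','stop')
for d in m[:2]:
    ys,xs=np.nonzero(d['pixels']); print(round(d['conf'],2),xs.min(),xs.max(),ys.min(),ys.max()); 
    for c in range(xs.min(),xs.max(),8): print(c,ys[xs==c].min() if (xs==c).any() else None,end=';')
"
```

```text
t 26.3 tcp [0.5714 0.3125 0.1393] xang 101.83 tilt [-0.005 -0.001 -1.   ] q [0.42 0.32 1.42 0.   1.41 0.21] F [-7.5 -4.1 -0.2] open 0.0179 gf 25.0
bore [(0.66, [0.5707, 0.3133, 0.1017])]
w14 (0.8728655576705933, (31, 20))
w15 (0.8458389043807983, (28, 21))
w16 (0.5780738592147827, (21, 31))
0.71 225 328 203 254
225 212;233 207;241 211;249 214;257 204;265 205;273 204;281 203;289 204;297 204;305 205;313 204;321 204;
```

The force dropped, and the catch arm now lies flat in the view: its slope changed about 6 deg beyond the view's own rotation. So the catch has snapped in. I'll hold a moment, ease the push off, open partly and rise.

Request:
play_rows --increments "0 0.3 0 0 1;0 0.3 0 0 1;0 0 0 0 1;0 -1 0 0 1;0 -2 0 0 1;0 -2 0 0 1;0 -2 0 0 1"

```text
t: 27.15
tool_pos: [0.571, 0.3124, 0.1395]
orientation: [-1.98, -2.438, 0.001]
force: [-1.6, -1.8, -5.9]
opening: 0.0179
gripper_force: 25.0
```

```bash
python3 -c "
from look import *
look('w17',['bore'])
m=robot.regions_of('wrist','stop')
for d in m[:2]:
    ys,xs=np.nonzero(d['pixels']); print(round(d['conf'],2),xs.min(),xs.max(),ys.min(),ys.max()); 
    for c in range(xs.min(),xs.max(),8): print(c,ys[xs==c].min() if (xs==c).any() else None,end=';')
"
```

```text
t 27.15 tcp [0.571  0.3124 0.1395] xang 101.82 tilt [-0.001 -0.    -1.   ] q [0.42 0.31 1.42 0.   1.41 0.22] F [-1.6 -1.8 -5.9] open 0.0179 gf 25.0
bore [(0.81, [0.5704, 0.3117, 0.1038])]
0.93 226 328 203 256
226 210;234 208;242 211;250 214;258 204;266 204;274 204;282 204;290 204;298 203;306 203;314 203;322 205;0.71 172 235 0 22
172 0;180 0;188 0;196 0;204 0;212 0;220 0;228 0;
```

Backing off 2 mm left the carriage where it was and took the push off, so the catch is holding it. Releasing now.

Request:
play_rows --increments "0 0 0 0 0.1;0 0 0 0 0.1;0 0 0 0 0.1;0 0 0 0 0.1;0 0 0 0 0.1;0 0 0 0 0.1;0 0 -10 0 0.1;0 0 -25 0 0.1;0 0 -50 0 0.1;0 0 -80 0 0.1;0 0 -110 0 0.1;0 0 -110 0 0.1;0 0 -110 0 0.1"

```text
t: 28.6
tool_pos: [0.5724, 0.3127, 0.2527]
orientation: [1.98, 2.437, 0.006]
force: [0.2, -0.0, 0.3]
opening: 0.0415
gripper_force: 0.0
```

```bash
python3 -c "
from look import *
look('w18',['carriage','bore','lens','sample_vial','stop'])
robot.read_camera('scene')
for n in ['carriage','bore','lens']: print(n,[np.round(d['centre'],4).tolist() for d in robot.landmark_of('scene',n)[:1]])
m=robot.regions_of('wrist','stop')
for d in m[:1]:
    ys,xs=np.nonzero(d['pixels']); print(round(d['conf'],2),xs.min(),xs.max(),ys.min(),ys.max())
    for c in range(xs.min(),xs.max(),6): print(c,ys[xs==c].min() if (xs==c).any() else None,end=';')
"
```

```text
t 28.6 tcp [0.5724 0.3127 0.2527] xang 101.83 tilt [ 0.004  0.002 -1.   ] q [ 0.42  0.26  1.28 -0.    1.6   0.22] F [ 0.2 -0.   0.3] open 0.0415 gf 0.0
carriage [(0.92, [0.5714, 0.3153, 0.0603])]
bore [(0.96, [0.5731, 0.3129, 0.106])]
lens [(0.43, [0.5703, 0.3124, 0.1041])]
sample_vial [(0.79, [0.5934, 0.21, 0.053])]
stop []
carriage [[0.5688, 0.31, 0.0622]]
bore [[0.5685, 0.3116, 0.103]]
lens [[0.5778, 0.2759, 0.0765]]
0.85 243 310 175 216
243 180;249 178;255 180;261 180;267 177;273 175;279 175;285 175;291 175;297 176;303 175;309 179;
```

```bash
python3 -c "
from plant import robot
print(robot.close_job())"
```

```text
the job is handed in; nothing more can be done
None
```

The carriage is threaded onto the rod, pushed home against the buffer with the catch snapped in behind it, then released upright with the gripper clear. I handed the job in at about 29 s; no verdict was returned, and I judged the snap from forces and the catch's position in the images.

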